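# Stand the toppled comparator up and put it in its dock

## Task

The black colour comparator has fallen on its side just left of its aluminium bench dock, in front of the dock's mouth. Tip it up so that it stands on its base in front of the mouth, without dropping it, then move it into the dock until it sits squarely and fully home against the back stop, and let go. Leave the other things on the bench where they are.

Things in the scene. Friction and masses are not known exactly. Their poses are not given: they have to be found in the camera images.
- comparator: black colour comparator, 0.22 kg (+-25%): block 42 (local x, -20 to 22) x 92 (y, +-46) x 96 mm (z), origin at the centre of its underside, z towards the cuvettes on top. At the start it lies on its -y side: z level, pointing roughly to the left (world +y), y up, origin 46 mm above the bench. Standing, its origin is at bench height. Friction on the bench is ordinary; it can be slid.
- cuvettes (a point): centre of the two clear 16 mm square cuvettes fixed rigidly side by side in the comparator's top, at comparator x 1, y 23, z 113 mm. They span y 4-20 and 26-42, z 96-130 (seen to 134). At the start they stick out to the left 50 to 88 mm above the bench, free underneath, so a fingertip can hook under them. Axes as the comparator's.
- tip_edge (a point): middle of the comparator's underside edge that rests on the bench at the start, at comparator x 1, y -46, z 0 mm. Lifted by the cuvettes, the block turns about this edge, balances at about 45 degrees and then goes over onto its base by itself, its y axis then pointing roughly to the right. Axes as the comparator's.
- dock: plain aluminium U bracket fixed to the bench, open at the top and to the left (world +y); the bench is its floor. Origin on the bench at the middle of the back stop's inner face; x points from mouth to back stop, z up. Back stop 92 mm wide, 40 high. The comparator is home with its y axis along the dock's x (either way round) and its origin at dock x -46, y 0 mm.
- dock_mouth (a point): middle of the dock's mouth at bench height, dock x -64, y 0 mm. The side cheeks, 30 mm high, have inner faces at y +-30 mm from the back stop to x -45, then flare to about y +-42 at the mouth; flat feet with screws reach y +-55 mm. Axes as the dock's.
- dropper: bystander: white dropper bottle with a pointed cap, 32 mm across, 82 mm tall, standing behind the dock; origin under its centre
- pot: bystander: white screw-lid powder pot, 40 mm across, 47 mm tall, standing on the robot's side of the dock; origin under its centre
- vial: bystander: small pale vial with a grey cap, 27 mm across, 35 mm tall, standing behind the comparator; origin under its centre
- tube: bystander: test-strip tube, 30 mm across, 78 mm tall, standing on the robot's side of the comparator; origin under its centre
- tape: bystander: brown tape roll lying flat, 66 mm across, 25 mm high, on the left of the bench; origin under its centre
There are look-alikes about, which are no part of the job. Of the things shaped like the dock, the aluminium one is meant.

How it is judged (in metres and radians):
On the way:
1. the comparator stands upright on its base in front of the dock (tilt under 0.06 rad, its centre more than 75 mm in front of the back stop) (angle between comparator's own z axis and vertical below 0.06 rad and height (world z) of comparator below 0.006 m and x of comparator in the frame of dock below -0.075 m), for 0.2 s.
At the end, for the whole second after the job is handed in: The comparator stands at rest and upright (tilt under 0.06 rad) on the bench in the dock, its origin within 52 mm of the back stop (under 6 mm gap), within 15 mm of the dock's centre line, square to the dock within 0.12 rad, and is released (angle between comparator's own z axis and vertical below 0.06 rad and height (world z) of comparator below 0.006 m and x of comparator in the frame of dock between -0.052 and -0.04 m and y of comparator in the frame of dock between -0.015 and 0.015 m and angle between the y axis of comparator and the x axis of dock, either way round below 0.12 rad and linear speed of comparator below 0.02 m/s and angular speed of comparator below 0.1 rad/s); the robot touches nothing.
It fails at once if the comparator is dropped or flung (faster than 0.8 m/s) (linear speed of comparator above 0.8 m/s).
It fails at once if a bystander (dropper bottle, pot, vial, strip tube or tape roll) is moved by more than 25 mm or tipped over (distance of any of dropper, pot, vial, tube, tape from where it was at the start of the episode above 0.025 m or angle between any of dropper, pot, vial, tube, tape's own z axis and vertical above 0.5 rad).
It also fails if it takes over 56 s, if anything falls off the work surface, if the arm or the gripper's body presses on something with over 40 N, if the wrist force passes 120 N, or if a joint passes its speed limit or range.

## Robot

A 7-joint arm with a two-finger parallel gripper is mounted at the origin on a cart in front of the work surface, level with it; the furniture and walls round the work are solid. World frame = base frame: x ahead of the robot, y to its left, z up, the work surface at z = 0. Lengths are in m, angles in degrees, forces in N, time in s.
With the tool pointing down it reaches from about 0.425 to 0.875 m from the base axis. Payload 4.7 kg.
Tool frame: the origin (TCP) lies midway between the tips of the shut fingers; the grasp point (between the pads) lies 19 mm behind it; z points along the fingers, y is the line along which they close (so a half turn about z gives the same grasp; the last joint's range is limited). The gripper opens to 87 mm and grips with 3 to 60 N. Pads are 19 mm wide; open, the fingers measure 117 mm over their backs; the gripper's body (75 mm by 190 mm) begins 51 mm behind the grasp point.
Start: joints at [66.125, 18.392, -4.016, 83.108, 1.295, 78.541, -3.26], TCP at [0.271, -0.591, 0.223] pointing down, gripper open.
Joint ranges: [-163.93, 163.93], [-17.29, 119.83], [-79.2, 71.16], [3.27, 140.29], [-89.18, 269.18], [5.43, 117.66], [-154.24, 154.24]. Speed limits (degrees/s): [147.25, 147.25, 180, 180, 180, 180, 180].

## Interface

Orientations are given as [roll, pitch, yaw] about the fixed x, y, z axes, in that order (R = Rz(yaw) Ry(pitch) Rx(roll)).
In Python, from cell import env gives the robot as it stands.
- The arm moves only by the tool step_arm, never from a script. Its argument "moves" is a list of rows, each an object with "dp": the shift along the tool's x, y, z in mm, a list of three; "dr": the turn, a rotation vector about the tool's x, y, z in rad, a list of three; "fingers": the closure, from 0 (fully open) to 1 (shut). In form: [{"dp": [dx, dy, dz], "dr": [ax, ay, az], "fingers": fingers}, ...]. A call has exactly 5 rows; each row shifts and turns the commanded pose from where the row before left it, along the tool's axes as they then stand; what a row does not reach is not made up. A row lasts 1/8 s, in which the tool goes at most 62.5 mm and 10.7 degrees, less where a joint would pass 70% of its speed; a pose out of reach is approached as far as the arm can. A call with a gripper value outside its range is refused whole. The fingers move at their own pace and stop on an object; "squeeze" is the grip in N (left out, the last holds). Time passes only in rows, so rows that do not move let the fingers close, or fill a call up. It gives the time, the measured TCP pose, the force, the opening and the grip force at its end, in the units of the state.
- env.get_obs(): the state, without advancing time (a new reading comes with each control period).
- env.read_camera(name): name is "scene" or "top" or "wrist"; returns the picture (400x640x3 uint8, red, green, blue); there is no depth.
- env.camera_model(name): a dict with "fx", "fy", "cx", "cy" (pixels), "R" (3x3) and "t" (3): a world point X has camera coordinates R X + t. Camera axes: x right, y down, z forward; pixel columns grow to the right and rows downward; lengths in m; the calibration is good to about 2 mm. A picture is of the moment at which its call begins: read the wrist's pose just before it. camera_model takes no time and is no camera call; for the wrist camera it gives the pose at the moment of the call.
- env.sign_off(): hands the job in; it is judged then, once.
The state is a dict: "time_s": time; "qpos": joint angles; "joint_velocities": joint speeds; "effort": joint torques, N m; "tool_pos": TCP position; "tool_rot": TCP orientation; "force": force on the tool from outside, world axes, zero at the start; "wrist_torque": the same for the moment, N m; "grip_width": finger opening in m; "grasp_force": force on a finger pad.
Only numpy, scipy, OpenCV 4.12 (cv2) and the standard library are available. Lean on these libraries where they do the work, as an engineer would, in place of code of your own. Each camera call takes 0.05 s, during which the arm holds its last target. There are 200 camera calls.

## Working session

There is one attempt and no reset: what is moved stays moved. The work goes in short steps, Python scripts to look and compute and a tool call to move; the robot and the scene stay as the last step left them, time stands still between calls to the robot, and variables do not carry over. Pictures are saved under pics/ and viewed, at most 10 in all, crops included, and the job is handed in when it is done.

Besides the shell and the picture viewer there is one more tool, called after "Request:" as name([rows], argument=value, ...), one row to a line, values as JSON. step_arm: Moves the arm, as the interface text tells. Its arguments: {"type":"object","properties":{"moves":{"type":"array","items":{"type":"object","properties":{"dp":{"type":"array","items":{"type":"number"}},"dr":{"type":"array","items":{"type":"number"}},"fingers":{"type":"number"}}}},"squeeze":{"type":"number"}},"required":["moves"]}

```bash
mkdir -p pics; cat > h.py <<'E'
import numpy as np, cv2
from cell import env
from scipy.spatial.transform import Rotation as Rn
def ray(n,u,v,z,m=None):
    m=m or env.camera_model(n); R=np.array(m["R"]);t=np.array(m["t"])
    c=-R.T@t; d=R.T@np.array([(u-m["cx"])/m["fx"],(v-m["cy"])/m["fy"],1])
    return c+d*(z-c[2])/d[2]
def proj(n,X):
    m=env.camera_model(n); p=np.array(m["R"])@np.array(X)+np.array(m["t"]); return np.array([m["fx"]*p[0]/p[2]+m["cx"],m["fy"]*p[1]/p[2]+m["cy"]])
def save(n,f):
    im=env.read_camera(n); cv2.imwrite("pics/"+f,im[:,:,::-1]); return im
E
python3 - <<'E'
from h import *
o=env.get_obs(); print(o)
for n in("scene","top"):
    save(n,n+"0.png"); m=env.camera_model(n); print(n,-np.array(m["R"]).T@np.array(m["t"]),m["fx"],np.round(m["R"],3).tolist())
E
```

```text
{'time_s': 0.0, 'qpos': array([66.12358912, 18.44008664, -4.01481705, 83.17587524,  1.29332577,
       78.54129755, -3.25999676]), 'joint_velocities': array([ 0.02771122,  0.07683199,  0.10516475,  0.01281281,  0.06877031,
       -0.08033053,  0.05474338]), 'effort': array([-8.53882921e-04, -4.91287744e+01, -4.04283777e-01, -3.12528419e+01,
       -6.40770094e-02,  4.37431899e-02,  1.55858829e-04]), 'tool_pos': array([ 0.27117051, -0.59011018,  0.22144125]), 'tool_rot': array([-1.79887890e+02,  4.41713269e-03,  2.46851775e+01]), 'force': array([ 0.49676349,  0.77315197, -0.40429003]), 'wrist_torque': array([-0.02395419, -0.00784247,  0.00445188]), 'grasp_force': 0.0, 'grip_width': 0.0873388034097635}
scene [0.01323851 0.60910841 0.63066589] 370.0212055862988 [[-0.68, -0.733, -0.015], [-0.42, 0.406, -0.812], [0.601, -0.545, -0.584]]
top [0.51622537 0.09883406 1.02357075] 392.75986014517986 [[0.028, -1.0, 0.002], [-0.997, -0.028, -0.066], [0.066, -0.0, -0.998]]
```

View pics/scene0.png

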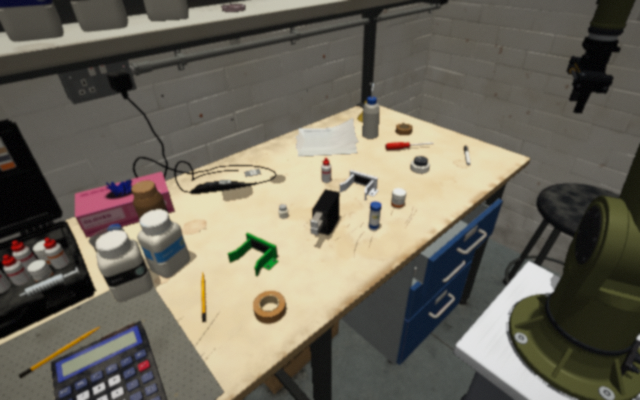

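View pics/top0.png

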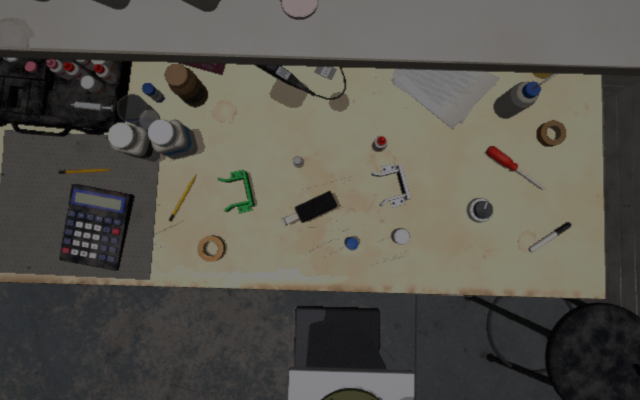

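The top view shows the comparator at about (315,207) with its cuvettes at (290,219). The aluminium dock is at (395,187), the tube at (352,243), the pot at (401,236), the vial at (298,161) and the dropper at (380,143). I'll enlarge both views.

```bash
python3 - <<'E'
from h import *
a=cv2.imread("pics/top0.png")[150:250,275:425]; b=cv2.imread("pics/scene0.png")[155:255,270:420]
a=cv2.convertScaleAbs(a,alpha=1.5)
c=np.vstack([cv2.resize(x,(450*1,300),interpolation=cv2.INTER_CUBIC) for x in(a,b)])
cv2.imwrite("pics/c1.png",c)
im=cv2.imread("pics/top0.png")
m=(im.max(2)<50).astype(np.uint8); m[:180]=0;m[235:]=0;m[:,:285]=0;m[:,345:]=0
cs,_=cv2.findContours(m,0,1); k=max(cs,key=cv2.contourArea); r=cv2.minAreaRect(k); print(r)
for p in cv2.boxPoints(r): print(p, ray("top",*p,.042)[:2],ray("top",*p,.092)[:2])
for n,u,v,z in(("tube",352,243,.078),("pot",401,236,.047),("vial",298,161,.035),("dropper",381,142,.08)): print(n,ray("top",u,v,z))
E
```

```text
((315.936279296875, 206.6770477294922), (17.564128875732422, 39.439449310302734), 64.79888153076172)
[294.35413 207.12746] [0.56224868 0.15682227] [0.55990431 0.15386842]
[330.03967 190.33427] [0.60691382 0.06867834] [0.60229426 0.07021443]
[337.51843 206.22664] [0.56753182 0.04893646] [0.56491833 0.05147819]
[301.8329  223.01982] [0.5231011  0.13690857] [0.52275086 0.1349691 ]
tube [0.47843686 0.01390552 0.078     ]
pot [ 0.49783739 -0.10989294  0.047     ]
vial [0.68001297 0.15171877 0.035     ]
dropper [ 0.72485985 -0.05100288  0.08      ]
```

View pics/c1.png

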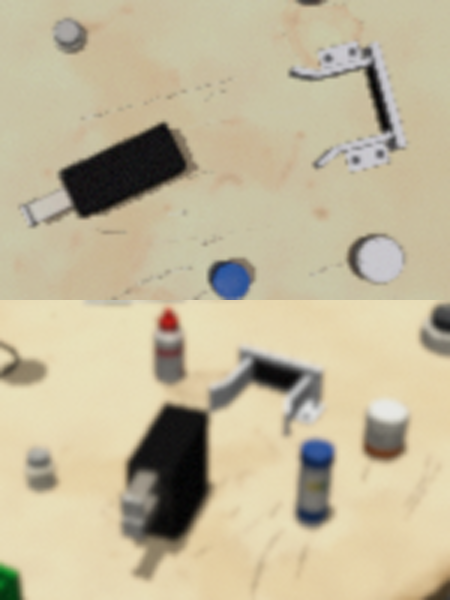

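The crop shows the comparator's dark top face, with the cuvettes beyond its lower-left end. The dock's back stop runs from about (370,45) to (402,148) in the crop, its cheek tips are at (292,72) and (318,163), and its mouth faces left. Next I measure the dock and plan the approach.

```bash
cat >> h.py <<'E'
def Rd(yaw,pitch=0): return Rn.from_euler("z",yaw,degrees=True)*Rn.from_euler("x",180,degrees=True)*Rn.from_euler("x",pitch,degrees=True)
def plan(p,R,wps,nd=0):
    """wps: (pos m, Rot, rows) -> rounded rows in tool axes, compounding the rounding"""
    p=np.array(p,float); q=0; out=[]
    for w,Rt,n in wps:
        for k in range(n,0,-1):
            dp=np.round(R.inv().apply((np.array(w)-p)/k)*1000,nd)+0.; dr=np.round((R.inv()*Rt).as_rotvec()/k,2)+0.
            p=p+R.apply(dp)/1000; R=R*Rn.from_rotvec(dr); out.append([dp.tolist(),dr.tolist()])
    for i,o in enumerate(out): print(i//5,o)
    return p,R
E
python3 - <<'E'
from h import *
f=lambda u,v,z:ray("top",275+u/3,150+v/3,z)[:2]
A=[f(369,47,.04),f(396,144,.04)]; O=f(403,148,.04),f(375,43,.04)
print(A,np.linalg.norm(O[0]-O[1]),O)
d=A[0]-A[1]; print("strip hdg",np.degrees(np.arctan2(d[1],d[0])),"mid",(A[0]+A[1])/2)
t=[f(292,72,.03),f(318,163,.03)]; print(t,"mouth",(t[0]+t[1])/2,np.linalg.norm(t[0]-t[1]))
o=env.get_obs(); R=Rn.from_euler("xyz",o["tool_rot"],degrees=True)
plan(o["tool_pos"],R,[((.45,-.40,.21),Rd(45),4),((.60,0,.20),Rd(90),7),((.529,.169,.15),Rd(116.6),4)])
E
```

```text
[array([ 0.67443917, -0.10133305]), array([ 0.5932122 , -0.12512772])] 0.0913582006463282 (array([ 0.5900198 , -0.13103132]), array([ 0.67797689, -0.10633576]))
strip hdg 16.327448602245866 mid [ 0.63382569 -0.11323039]
[array([ 0.65280409, -0.03830149]), array([ 0.57605164, -0.06171855])] mouth [ 0.61442786 -0.05001002] 0.08024523236598068
0 [[60.0, -25.0, 3.0], [0.0, 0.0, -0.09]]
0 [[63.0, -19.0, 3.0], [0.0, 0.0, -0.09]]
0 [[64.0, -13.0, 3.0], [0.0, 0.0, -0.09]]
0 [[65.0, -7.0, 3.0], [0.0, 0.0, -0.08]]
0 [[55.0, -26.0, 1.0], [0.0, 0.0, -0.11]]
1 [[58.0, -19.0, 2.0], [0.0, 0.0, -0.11]]
1 [[60.0, -13.0, 1.0], [0.0, 0.0, -0.11]]
1 [[61.0, -6.0, 2.0], [0.0, 0.0, -0.11]]
1 [[61.0, 0.0, 1.0], [0.0, 0.0, -0.12]]
1 [[60.0, 8.0, 2.0], [0.0, 0.0, -0.11]]
2 [[59.0, 14.0, 1.0], [0.0, 0.0, -0.12]]
2 [[42.0, -18.0, 13.0], [0.0, 0.0, -0.12]]
2 [[44.0, -12.0, 13.0], [0.0, 0.0, -0.11]]
2 [[45.0, -8.0, 12.0], [0.0, 0.0, -0.12]]
2 [[46.0, -2.0, 13.0], [0.0, 0.0, -0.11]]
```

Request:
step_arm([
  {"dp": [56,-25,2],"dr": [0,0,-0.09],"fingers": 0},
  {"dp": [58,-19,2],"dr": [0,0,-0.09],"fingers": 0},
  {"dp": [58,-13,2],"dr": [0,0,-0.09],"fingers": 0},
  {"dp": [60,-7,2],"dr": [0,0,-0.09],"fingers": 0},
  {"dp": [55,-26,1],"dr": [0,0,-0.11],"fingers": 0},
])

```text
time_s: 0.72
tool_pos: [0.456, -0.3519, 0.2128]
tool_rot: [-180.0, -0.0, 51.9]
force: [0.9, 1.0, 0.8]
grip_width: 0.0867
grasp_force: 0.0
```

Request:
step_arm([
  {"dp": [58,-19,2],"dr": [0,0,-0.11],"fingers": 0},
  {"dp": [60,-13,1],"dr": [0,0,-0.11],"fingers": 0},
  {"dp": [60,-6,2],"dr": [0,0,-0.11],"fingers": 0},
  {"dp": [60,0,1],"dr": [0,0,-0.11],"fingers": 0},
  {"dp": [60,8,2],"dr": [0,0,-0.11],"fingers": 0},
])

```text
time_s: 1.35
tool_pos: [0.5586, -0.0674, 0.2054]
tool_rot: [180.0, 0.0, 83.3]
force: [1.0, -0.7, -0.7]
grip_width: 0.0869
grasp_force: 0.0
```

```bash
python3 - <<'E'
from h import *
o=env.get_obs(); R=Rn.from_euler("xyz",o["tool_rot"],degrees=True); print(o["time_s"],o["tool_pos"],o["tool_rot"],o["qpos"])
plan(o["tool_pos"],R,[((.529,.169,.15),Rd(116.6),5)])
E
```

```text
1.35 [ 0.55862576 -0.06737938  0.20537263] [1.79998997e+02 3.12570917e-02 8.33104586e+01] [ 32.71845007  10.55420532 -32.00535334  96.26833716   5.80506079
  74.8299027   -7.06287816]
0 [[46.0, -11.0, 11.0], [0.0, 0.0, -0.12]]
0 [[47.0, -6.0, 11.0], [0.0, 0.0, -0.12]]
0 [[48.0, 0.0, 11.0], [0.0, 0.0, -0.11]]
0 [[48.0, 5.0, 11.0], [0.0, 0.0, -0.12]]
0 [[46.0, 11.0, 11.0], [0.0, 0.0, -0.11]]
```

Request:
step_arm([
  {"dp": [46,-11,11],"dr": [0,0,-0.12],"fingers": 0},
  {"dp": [47,-6,11],"dr": [0,0,-0.12],"fingers": 0},
  {"dp": [48,0,11],"dr": [0,0,-0.11],"fingers": 0},
  {"dp": [48,5,11],"dr": [0,0,-0.12],"fingers": 0},
  {"dp": [46,11,11],"dr": [0,0,-0.11],"fingers": 0},
])

```text
time_s: 1.98
tool_pos: [0.5292, 0.1687, 0.15]
tool_rot: [-180.0, 0.0, 116.6]
force: [1.1, 0.4, -0.8]
grip_width: 0.0872
grasp_force: 0.0
```

```bash
python3 - <<'E'
from h import *
m=env.camera_model("wrist"); o=env.get_obs(); im=save("wrist","w1.png"); print(o["tool_pos"],o["tool_rot"],o["qpos"])
print(-np.array(m["R"]).T@m["t"],m)
B=np.array([.5835,.0605,0]); z=np.array([-.447,.894,0]); x=np.array([-.894,-.447,0]); up=np.array([0,0,1.])
for zz,yy,xx in((.096,.046,-.021),(.096,.046,.021),(.130,.042,-.008),(.130,.042,.008)): print(proj("wrist",B+z*zz+x*xx+up*(.046+yy)))
E
```

```text
[0.52922055 0.16869741 0.14995782] [-1.79982535e+02  1.80724628e-02  1.16557434e+02] [ 18.21116689  14.12451115 -43.88722381 100.90169426  10.44899365
  69.1568035   -1.99766529]
[0.49910657 0.23101733 0.31280223] {'fx': 307.4090970671183, 'fy': 307.4090970671183, 'cx': 317.70049457982014, 'cy': 197.02095310481835, 'R': array([[ 8.94936748e-01,  4.46192660e-01,  5.72729219e-04],
       [ 4.31711546e-01, -8.66214653e-01,  2.51589576e-01],
       [ 1.12753529e-01, -2.24909503e-01, -9.67833848e-01]]), 't': array([-0.54992619, -0.09405725,  0.29842255])}
[341.93526424 255.04421229]
[287.83721902 254.52016513]
[325.82306529 211.44093497]
[304.82074159 211.22695937]
```

View pics/w1.png

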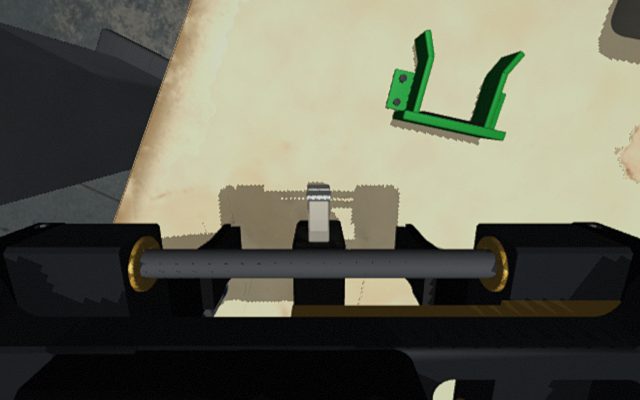

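The wrist view shows the cuvettes at columns 308–329. Their end edges are at rows 183–200, and they meet the block at row 242. The green look-alike dock is at the upper right. I'll turn these pixels into points.

```bash
python3 - <<'E'
from h import *
B=np.array([.5835,.0605]); z=np.array([-.447,.894]); x=np.array([-.894,-.447])
for u,v,h in((318,242,.088),(318,200,.088),(318,196,.088),(318,183,.050),(294,222,.0),(341,222,0),(308,235,.088),(329,235,.088)):
    p=ray("wrist",u,v,h); print(u,v,p[:2],"z %.4f x %.4f"%((p[:2]-B)@z,(p[:2]-B)@x))
im=cv2.imread("pics/w1.png")[165:265,270:370]
cv2.imwrite("pics/w1c.png",cv2.resize(im,(600,600),interpolation=cv2.INTER_CUBIC))
a=cv2.imread("pics/scene0.png"); 
for zz,h in((.096,.088),(.134,.088),(.134,.05),(.096,.092),(0,.092)): P=B+z*zz; print(zz,h,[np.round(proj(n,[*P,h])) for n in("scene","top")])
E
```

```text
318 242 [0.53863958 0.15540168] z 0.1049 x -0.0023
318 200 [0.52312318 0.18558855] z 0.1388 x -0.0019
318 196 [0.52170142 0.18835455] z 0.1419 x -0.0019
318 183 [0.5207762  0.19030732] z 0.1441 x -0.0019
294 222 [0.52216626 0.1316451 ] z 0.0910 x 0.0230
341 222 [0.5668976  0.15460673] z 0.0916 x -0.0272
308 235 [0.52906606 0.15703579] z 0.1106 x 0.0055
329 235 [0.54357843 0.16448455] z 0.1108 x -0.0108
0.096 0.088 [array([319., 212.]), array([297., 215.])]
0.134 0.088 [array([313., 222.]), array([283., 222.])]
0.134 0.05 [array([313., 234.]), array([284., 222.])]
0.096 0.092 [array([319., 211.]), array([297., 215.])]
0 0.092 [array([332., 189.]), array([334., 198.])]
```

View pics/w1c.png

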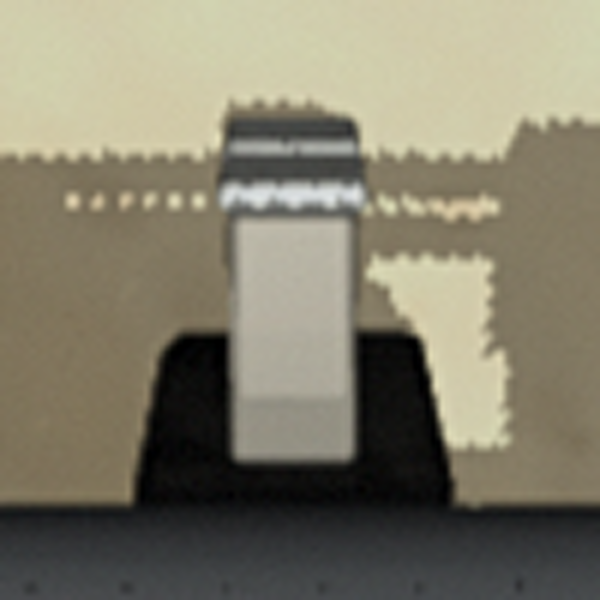

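```bash
python3 - <<'E'
from h import *
for n,f in(("top","top0.png"),("wrist","w1.png")):
    im=cv2.imread("pics/"+f).astype(int); m=((im[:,:,1]>im[:,:,2]+50)&(im[:,:,1]>im[:,:,0]+40)).astype(np.uint8)
    k=max(cv2.findContours(m,0,1)[0],key=cv2.contourArea); r=cv2.minAreaRect(k); print(n,r)
    h=.0 
    P=np.array([ray(n,*p,.035)[:2] for p in k[:,0]]); d=np.array([-.447,.894]); x=np.array([-.894,-.447])
    print(P.mean(0),"along z",(P@d).min(),(P@d).max(),"along x",(P@x).min(),(P@x).max())
E
```

```text
top ((235.42428588867188, 192.19207763671875), (41.013057708740234, 27.23647117614746), 79.04593658447266)
[0.5952712  0.29603389] along z -0.03362390039837273 0.050305482179534226 along x -0.7196465605978501 -0.6148072599842146
wrist ((454.2043151855469, 83.41841125488281), (122.54493713378906, 92.6487045288086), 13.448614120483398)
[0.58729947 0.30666831] along z -0.024189452289865413 0.06280899914079435 along x -0.7210510914852883 -0.6087709779158235
```

Request:
step_arm([
  {"dp": [3,1,20],"dr": [0,0,0],"fingers": 0},
  {"dp": [0,0,25],"dr": [0,0,0],"fingers": 0},
  {"dp": [0,0,25],"dr": [0,0,0],"fingers": 0},
  {"dp": [0,0,25],"dr": [0,0,0],"fingers": 0},
  {"dp": [0,0,0],"dr": [0,0,0],"fingers": 0},
])

```text
time_s: 2.65
tool_pos: [0.5275, 0.168, 0.0526]
tool_rot: [-179.7, -0.0, 116.2]
force: [-0.3, 0.1, 0.1]
grip_width: 0.0869
grasp_force: 0.0
```

```bash
python3 - <<'E'
from h import *
o=env.get_obs(); print(o["tool_pos"],o["tool_rot"],o["force"])
print(proj("scene",o["tool_pos"]))
b=save("scene","s2.png")[:,:,::-1]; t=save("top","t2.png")[:,:,::-1]
c=np.hstack([cv2.resize(b[160:260,265:365],(400,400),interpolation=cv2.INTER_CUBIC),cv2.resize(t[170:270,240:340],(400,400),interpolation=cv2.INTER_CUBIC)])
cv2.imwrite("pics/c2.png",c)
E
```

```text
[0.52753275 0.16795287 0.05262996] [-1.79667036e+02 -3.48077516e-02  1.16202045e+02] [-0.27181942  0.14286222  0.05224657]
[316.14805558 229.98832711]
```

View pics/c2.png

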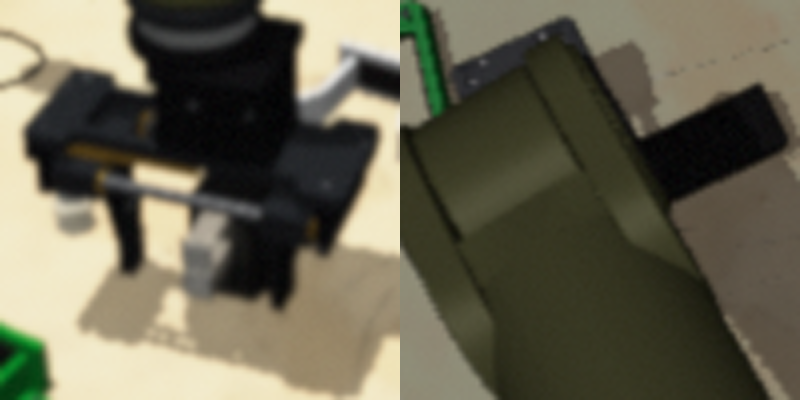

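The scene crop shows the fingertips straddling the cuvettes, at full-image (297,227) and (334,236). The cuvette end sits about 8–10 mm beyond the finger plane, which matches the top-camera estimate. I close gently.

Request:
step_arm([
  {"dp": [0,0,0],"dr": [0,0,0],"fingers": 0.4},
  {"dp": [0,0,0],"dr": [0,0,0],"fingers": 0.7},
  {"dp": [0,0,0],"dr": [0,0,0],"fingers": 1},
  {"dp": [0,0,0],"dr": [0,0,0],"fingers": 1},
  {"dp": [0,0,0],"dr": [0,0,0],"fingers": 1},
], squeeze=6)

```text
time_s: 3.38
tool_pos: [0.5294, 0.1706, 0.0556]
tool_rot: [180.0, 0.0, 116.4]
force: [-0.1, 0.4, 0.4]
grip_width: 0.0449
grasp_force: 0.0
```

Request:
step_arm([
  {"dp": [0,0,0],"dr": [0,0,0],"fingers": 1},
  {"dp": [0,0,0],"dr": [0,0,0],"fingers": 1},
  {"dp": [0,0,0],"dr": [0,0,0],"fingers": 1},
  {"dp": [0,0,0],"dr": [0,0,0],"fingers": 1},
  {"dp": [0,0,0],"dr": [0,0,0],"fingers": 1},
])

```text
time_s: 4.0
tool_pos: [0.5293, 0.1706, 0.0555]
tool_rot: [-180.0, 0.0, 116.4]
force: [-0.2, 0.5, 0.2]
grip_width: 0.0167
grasp_force: 6.0
```

```bash
python3 - <<'E'
import numpy as np
# pivot rel. to tip edge: u = horizontal along tool x (away from dock), h = height. start block angle 0 -> 90
r0=np.array([.124,.069]); prev=r0*1000; acc=np.zeros(2)
for i in range(1,31):
    a=np.radians(3*i); p=1000*np.array([r0[0]*np.cos(a)-r0[1]*np.sin(a), r0[0]*np.sin(a)+r0[1]*np.cos(a)])
    d=np.round(p-r0*1000-acc); acc+=d; print(3*i,"dp",d[0],0,-d[1], end=" | ")
    if i%5==0: print()
E
```

```text
3 dp -4.0 0 -6.0 | 6 dp -4.0 0 -7.0 | 9 dp -4.0 0 -6.0 | 12 dp -5.0 0 -5.0 | 15 dp -5.0 0 -6.0 | 
18 dp -5.0 0 -5.0 | 21 dp -6.0 0 -5.0 | 24 dp -6.0 0 -4.0 | 27 dp -6.0 0 -5.0 | 30 dp -6.0 0 -4.0 | 
33 dp -7.0 0 -3.0 | 36 dp -6.0 0 -4.0 | 39 dp -7.0 0 -3.0 | 42 dp -7.0 0 -2.0 | 45 dp -7.0 0 -2.0 | 
48 dp -7.0 0 -2.0 | 51 dp -8.0 0 -2.0 | 54 dp -7.0 0 -1.0 | 57 dp -7.0 0 -1.0 | 60 dp -8.0 0 0.0 | 
63 dp -7.0 0 0.0 | 66 dp -8.0 0 1.0 | 69 dp -7.0 0 1.0 | 72 dp -7.0 0 1.0 | 75 dp -8.0 0 1.0 | 
78 dp -7.0 0 2.0 | 81 dp -7.0 0 3.0 | 84 dp -7.0 0 2.0 | 87 dp -6.0 0 4.0 | 90 dp -7.0 0 3.0 |
```

Request:
step_arm([
  {"dp": [-4,0,-6],"dr": [0,0,0],"fingers": 1},
  {"dp": [-4,0,-7],"dr": [0,0,0],"fingers": 1},
  {"dp": [-4,0,-6],"dr": [0,0,0],"fingers": 1},
  {"dp": [-5,0,-5],"dr": [0,0,0],"fingers": 1},
  {"dp": [-5,0,-6],"dr": [0,0,0],"fingers": 1},
])

```text
time_s: 4.62
tool_pos: [0.5392, 0.1506, 0.0859]
tool_rot: [-180.0, 0.0, 116.4]
force: [-0.3, 0.7, -1.5]
grip_width: 0.0164
grasp_force: 6.0
```

Request:
step_arm([
  {"dp": [-5,0,-5],"dr": [0,0,0],"fingers": 1},
  {"dp": [-6,0,-5],"dr": [0,0,0],"fingers": 1},
  {"dp": [-6,0,-4],"dr": [0,0,0],"fingers": 1},
  {"dp": [-6,0,-5],"dr": [0,0,0],"fingers": 1},
  {"dp": [-6,0,-4],"dr": [0,0,0],"fingers": 1},
])

```text
time_s: 5.25
tool_pos: [0.5523, 0.1244, 0.1088]
tool_rot: [180.0, 0.0, 116.4]
force: [-0.5, 0.2, -0.7]
grip_width: 0.0164
grasp_force: 6.0
```

```bash
python3 - <<'E'
from h import *
o=env.get_obs(); print(o["tool_pos"],o["tool_rot"],o["force"],o["grip_width"])
b=save("scene","s3.png")[:,:,::-1]
cv2.imwrite("pics/c3.png",cv2.resize(b[150:250,265:365],(500,500),interpolation=cv2.INTER_CUBIC))
E
```

```text
[0.55229681 0.12437532 0.10884526] [1.79995368e+02 1.82454610e-02 1.16354731e+02] [-0.52808381  0.15030135 -0.71700743] 0.016389919638499954
```

View pics/c3.png

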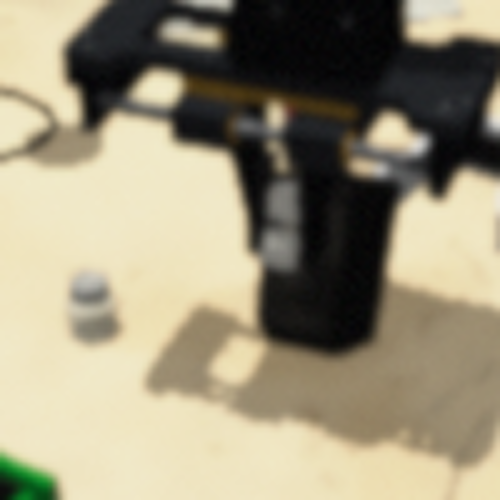

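```bash
python3 - <<'E'
from h import *
B=np.array([.5835,.0605,0]); z=np.array([-.447,.894,0]); x=np.array([-.894,-.447,0])
f=lambda u,h,xx:np.round((proj("scene",B+z*u+x*xx+np.array([0,0,h]))-[265,150])*5)
for n,u,h in(("rot30",.083,.048),("lift",.045,.053)): print(n,f(u,h,-.021),f(u,h,.021))
E
```

```text
rot30 [241. 350.] [320. 368.]
lift [268. 299.] [346. 315.]
```

```bash
python3 - <<'E'
from h import *
B=np.array([.5835,.0605,0]); z=np.array([-.447,.894,0]); x=np.array([-.894,-.447,0])
o=env.get_obs(); im=save("wrist","w3.png"); p=o["tool_pos"]+[0,0,.014]
print("wrist col profile",[(r,int(im[r,312:322].mean())) for r in range(60,256,4)])
for a in(0,15,30,40):
    c,s=np.cos(np.radians(a)),np.sin(np.radians(a)); out=[]
    for zz,yy in((.134,.042),(.134,.004),(.096,.042),(.096,.004),(.096,-.046)):
        u,h=c*(zz-.124)-s*(yy-.023),s*(zz-.124)+c*(yy-.023)
        P=p+z*u+np.array([0,0,h]); out.append((zz,yy,np.round(proj("wrist",P)).astype(int).tolist(),np.round(proj("scene",P)-[265,150],1).tolist()))
    print(a,out)
print("orig corners",[np.round(proj("scene",B+z*.096+x*q),1) for q in(-.021,.021)])
E
```

```text
wrist col profile [(60, 182), (64, 181), (68, 180), (72, 181), (76, 182), (80, 183), (84, 183), (88, 184), (92, 184), (96, 184), (100, 183), (104, 183), (108, 183), (112, 182), (116, 183), (120, 183), (124, 182), (128, 181), (132, 180), (136, 181), (140, 182), (144, 181), (148, 182), (152, 183), (156, 184), (160, 183), (164, 183), (168, 183), (172, 182), (176, 182), (180, 182), (184, 181), (188, 181), (192, 176), (196, 103), (200, 101), (204, 103), (208, 104), (212, 92), (216, 81), (220, 82), (224, 82), (228, 86), (232, 83), (236, 83), (240, 119), (244, 122), (248, 69), (252, 33)]
0 [(0.134, 0.042, [316, 252], [55.4, 39.7]), (0.134, 0.004, [316, 224], [55.7, 52.8]), (0.096, 0.042, [316, 324], [61.0, 31.4]), (0.096, 0.004, [316, 283], [61.2, 44.2]), (0.096, -0.046, [317, 249], [61.4, 60.2])]
15 [(0.134, 0.042, [316, 265], [56.2, 37.8]), (0.134, 0.004, [316, 218], [55.0, 52.7]), (0.096, 0.042, [316, 321], [61.6, 33.2]), (0.096, 0.004, [316, 269], [60.4, 47.7]), (0.096, -0.046, [316, 224], [58.8, 66.0])]
30 [(0.134, 0.042, [316, 276], [57.0, 36.4]), (0.134, 0.004, [316, 215], [54.4, 52.1]), (0.096, 0.042, [316, 313], [61.9, 35.8]), (0.096, 0.004, [316, 255], [59.4, 50.9]), (0.096, -0.046, [316, 199], [56.1, 70.6])]
40 [(0.134, 0.042, [316, 283], [57.6, 35.7]), (0.134, 0.004, [316, 214], [54.1, 51.4]), (0.096, 0.042, [317, 307], [61.9, 37.8]), (0.096, 0.004, [316, 246], [58.6, 52.8]), (0.096, -0.046, [316, 183], [54.3, 72.7])]
orig corners [array([311.9, 237.7]), array([327.4, 241.4])]
```

View pics/w3.png

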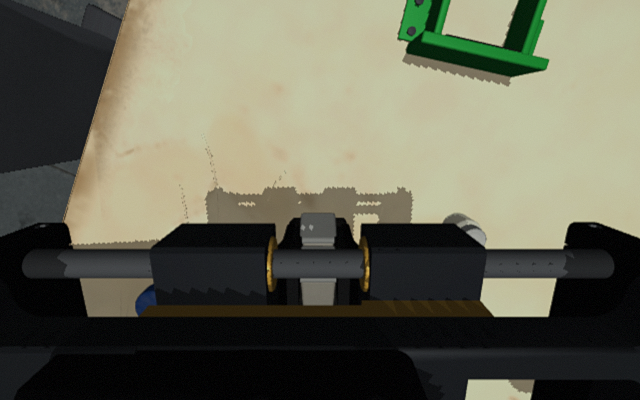

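The wrist view shows the lower cuvette's end face from row 212 to row 240, about 26 px for 16 mm. It was about 5 px before, so the block has turned by about 30°, as planned. I continue along the arc.

Request:
step_arm([
  {"dp": [-7,0,-3],"dr": [0,0,0],"fingers": 1},
  {"dp": [-6,0,-4],"dr": [0,0,0],"fingers": 1},
  {"dp": [-7,0,-3],"dr": [0,0,0],"fingers": 1},
  {"dp": [-7,0,-2],"dr": [0,0,0],"fingers": 1},
  {"dp": [-7,0,-2],"dr": [0,0,0],"fingers": 1},
])

```text
time_s: 5.98
tool_pos: [0.5674, 0.094, 0.1229]
tool_rot: [180.0, 0.0, 116.4]
force: [-0.2, 1.4, 1.5]
grip_width: 0.0167
grasp_force: 6.0
```

Request:
step_arm([
  {"dp": [-7,0,-2],"dr": [0,0,0],"fingers": 1},
  {"dp": [-8,0,-2],"dr": [0,0,0],"fingers": 1},
  {"dp": [-7,0,-1],"dr": [0,0,0],"fingers": 1},
  {"dp": [-7,0,-1],"dr": [0,0,0],"fingers": 1},
  {"dp": [-8,0,0],"dr": [0,0,0],"fingers": 1},
])

```text
time_s: 6.6
tool_pos: [0.5836, 0.0607, 0.1284]
tool_rot: [-180.0, 0.0, 116.4]
force: [0.7, 1.2, -0.3]
grip_width: 0.0163
grasp_force: 6.0
```

Request:
step_arm([
  {"dp": [-7,0,0],"dr": [0,0,0],"fingers": 1},
  {"dp": [-8,0,1],"dr": [0,0,0],"fingers": 1},
  {"dp": [-7,0,1],"dr": [0,0,0],"fingers": 1},
  {"dp": [-7,0,1],"dr": [0,0,0],"fingers": 1},
  {"dp": [-8,0,1],"dr": [0,0,0],"fingers": 1},
])

```text
time_s: 7.22
tool_pos: [0.5998, 0.0278, 0.1241]
tool_rot: [-180.0, -0.0, 116.4]
force: [-0.8, 0.7, -2.0]
grip_width: 0.0168
grasp_force: 6.0
```

```bash
python3 - <<'E'
from h import *
o=env.get_obs(); print(o["tool_pos"],o["tool_rot"],o["force"],o["grip_width"])
b=save("scene","s4.png")[:,:,::-1]; w=save("wrist","w4.png")[:,:,::-1]
cv2.imwrite("pics/c4.png",np.hstack([cv2.resize(b[130:230,280:400],(480,400),interpolation=cv2.INTER_CUBIC),cv2.resize(w[170:320,240:360],(320,400))]))
E
```

```text
[0.59984682 0.02784043 0.12409192] [-1.79970553e+02 -2.57320489e-02  1.16368737e+02] [-0.83389353  0.66560004 -1.96316376] 0.016791298591426595
```

View pics/c4.png

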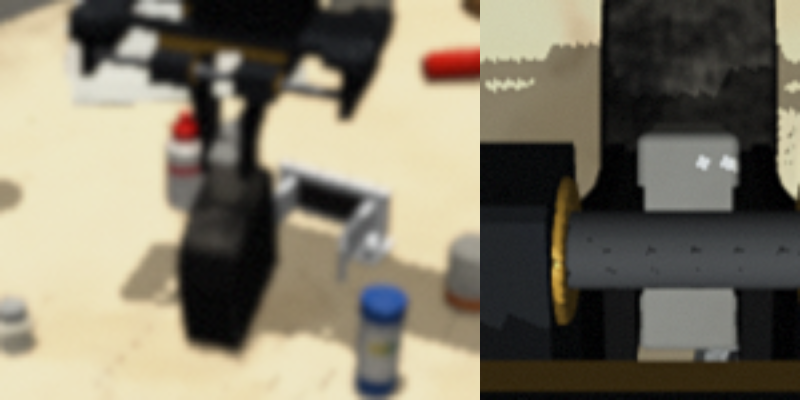

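The block is nearly upright, and its top face is clearly visible at crop (230,215) in front of the dock. I finish the last 15°.

Request:
step_arm([
  {"dp": [-7,0,2],"dr": [0,0,0],"fingers": 1},
  {"dp": [-7,0,3],"dr": [0,0,0],"fingers": 1},
  {"dp": [-7,0,2],"dr": [0,0,0],"fingers": 1},
  {"dp": [-6,0,4],"dr": [0,0,0],"fingers": 1},
  {"dp": [-7,0,3],"dr": [0,0,0],"fingers": 1},
])

```text
time_s: 7.95
tool_pos: [0.6155, -0.0021, 0.1114]
tool_rot: [180.0, -0.0, 116.4]
force: [-2.5, 2.1, 9.4]
grip_width: 0.0165
grasp_force: 6.0
```

```bash
python3 - <<'E'
from h import *
o=env.get_obs(); print(o["tool_pos"],o["tool_rot"],o["force"],o["wrist_torque"],o["grip_width"])
E
```

```text
[ 0.61546185 -0.00213616  0.11138029] [ 1.79957664e+02 -1.79361217e-02  1.16355489e+02] [-2.45950572  2.0585075   9.41469739] [ 0.28279986  0.58353352 -0.03627193] 0.016494569832270278
```

Request:
step_arm([
  {"dp": [0,0,-2],"dr": [0,0,0],"fingers": 1},
  {"dp": [0,0,-2],"dr": [0,0,0],"fingers": 0.8},
  {"dp": [0,0,0],"dr": [0,0,0],"fingers": 0.7},
  {"dp": [0,0,0],"dr": [0,0,0],"fingers": 0.6},
  {"dp": [0,0,0],"dr": [0,0,0],"fingers": 0.6},
])

```text
time_s: 8.57
tool_pos: [0.615, -0.0022, 0.1145]
tool_rot: [180.0, 0.0, 116.4]
force: [-0.5, -0.4, 0.2]
grip_width: 0.0332
grasp_force: 0.0
```

```bash
python3 - <<'E'
from h import *
o=env.get_obs(); print(o["tool_pos"],o["force"],o["grip_width"])
b=save("scene","s5.png")[:,:,::-1]; w=save("wrist","w5.png")[:,:,::-1]; t=save("top","t5.png")[:,:,::-1]
cv2.imwrite("pics/c5.png",np.hstack([cv2.resize(b[130:230,290:390],(400,400),interpolation=cv2.INTER_CUBIC),cv2.resize(w[100:350,220:420],(400,500))[:400]]))
E
```

```text
[ 0.6150251  -0.00224552  0.11451433] [-0.50305553 -0.42066459  0.15204136] 0.033162077796782014
```

View pics/c5.png

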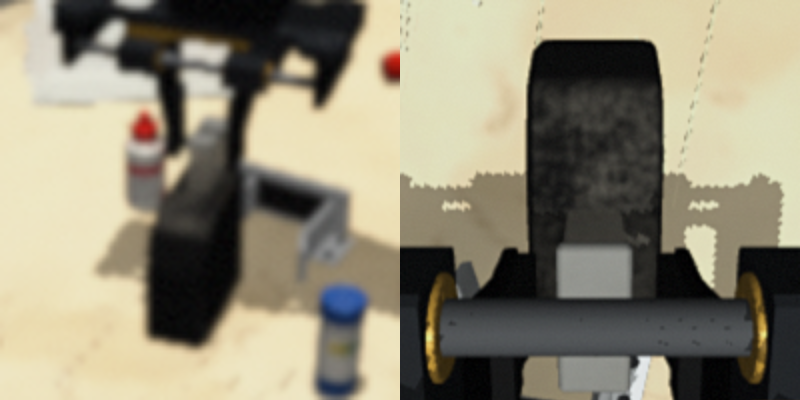

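The scene view shows the comparator standing upright in front of the dock. In the wrist view it is square with the tool, centred at column 318. Next I cross-check the dock in the scene camera and plan the regrasp, alignment and slide.

```bash
python3 - <<'E'
from h import *
D=np.array([.634,-.113]); h=np.radians(-73.5); ux=np.array([np.cos(h),np.sin(h)]); uy=np.array([-ux[1],ux[0]])
W=lambda x,y,z:[*(D+ux*x+uy*y),z]
for n,p in(("back L",(0,.03,.04)),("back R",(0,-.03,.04)),("tip far",(-.064,.042,.03)),("tip near",(-.064,-.042,.03))): print(n,(proj("scene",W(*p))-[270,155])*3+[0,300],(proj("top",W(*p))-[275,150])*3)
# scene mask edges of the dropper/pot for scene calibration: pot top centre seen at c1 (386,412)
print("pot",(proj("scene",[.4978,-.1099,.047])-[270,155])*3+[0,300],"tube",(proj("scene",[.4784,.0139,.078])-[270,155])*3+[0,300])
o=env.get_obs(); R=Rn.from_euler("xyz",o["tool_rot"],degrees=True); s=.024
T=lambda x,y,z:np.array([*(D+ux*(x+s)+uy*y),z])
p=np.array([.6153,-.0022,.1045]); print("start in dock",(p[:2]-D)@ux-s,(p[:2]-D)@uy)
print(plan(p,R,[(T(-.130,0,.1045),Rd(106.5),4),(T(-.075,0,.1045),Rd(106.5),6),(T(-.05,0,.1045),Rd(106.5),5)]))
E
```

```text
back L [249.63105098 350.28106637] [372.53777871  60.86819864]
back R [303.800398   365.79154407] [391.8834435  129.57308332]
tip far [208.83125868 385.6343848 ] [293.72708211  68.20001428]
tip near [286.43169001 409.43282235] [320.17369672 163.65085035]
pot [384.13061359 408.75748955] tube [314.16284257 446.12147693]
start in dock -0.13554831356935917 0.013538971151159386
0 [[-1.0, -4.0, 0.0], [0.0, 0.0, 0.04]]
0 [[-1.0, -3.0, 0.0], [0.0, 0.0, 0.04]]
0 [[-1.0, -4.0, 0.0], [0.0, 0.0, 0.05]]
0 [[-1.0, -3.0, 0.0], [0.0, 0.0, 0.04]]
0 [[-9.0, 0.0, 0.0], [0.0, 0.0, 0.0]]
1 [[-9.0, 0.0, 0.0], [0.0, 0.0, 0.0]]
1 [[-9.0, 0.0, 0.0], [0.0, 0.0, 0.0]]
1 [[-9.0, 0.0, 0.0], [0.0, 0.0, 0.0]]
1 [[-10.0, 0.0, 0.0], [0.0, 0.0, 0.0]]
1 [[-9.0, 0.0, 0.0], [0.0, 0.0, 0.0]]
2 [[-5.0, 0.0, 0.0], [0.0, 0.0, 0.0]]
2 [[-5.0, 0.0, 0.0], [0.0, 0.0, 0.0]]
2 [[-5.0, 0.0, 0.0], [0.0, 0.0, 0.0]]
2 [[-5.0, 0.0, 0.0], [0.0, 0.0, 0.0]]
2 [[-5.0, 0.0, 0.0], [0.0, 0.0, 0.0]]
(array([ 0.62685906, -0.08799656,  0.10451178]), Rotation.from_matrix(array([[-2.86091489e-01,  9.58202306e-01,  3.99059924e-05],
                            [ 9.58202296e-01,  2.86091492e-01, -1.31955881e-04],
                            [-1.37857195e-04,  4.86558935e-07, -9.99999990e-01]])))
```

Request:
step_arm([
  {"dp": [0,0,5],"dr": [0,0,0],"fingers": 0.6},
  {"dp": [0,0,5],"dr": [0,0,0],"fingers": 0.8},
  {"dp": [0,0,0],"dr": [0,0,0],"fingers": 1},
  {"dp": [0,0,0],"dr": [0,0,0],"fingers": 1},
  {"dp": [0,0,0],"dr": [0,0,0],"fingers": 1},
], squeeze=15)

```text
time_s: 9.35
tool_pos: [0.6149, -0.0024, 0.1043]
tool_rot: [-180.0, -0.0, 116.4]
force: [0.6, -0.6, -1.7]
grip_width: 0.016
grasp_force: 15.0
```

The dock projects onto its observed position in both cameras. Now I align and slide.

Request:
step_arm([
  {"dp": [-1,-4,0],"dr": [0,0,0.04],"fingers": 1},
  {"dp": [-1,-3,0],"dr": [0,0,0.04],"fingers": 1},
  {"dp": [-1,-4,0],"dr": [0,0,0.05],"fingers": 1},
  {"dp": [-1,-3,0],"dr": [0,0,0.04],"fingers": 1},
  {"dp": [-9,0,0],"dr": [0,0,0],"fingers": 1},
])

```text
time_s: 9.98
tool_pos: [0.6061, -0.0198, 0.1047]
tool_rot: [-180.0, 0.0, 106.7]
force: [-0.2, -0.4, -2.1]
grip_width: 0.0166
grasp_force: 15.0
```

Request:
step_arm([
  {"dp": [-7,0,0],"dr": [0,0,0],"fingers": 1},
  {"dp": [-7,0,0],"dr": [0,0,0],"fingers": 1},
  {"dp": [-7,0,0],"dr": [0,0,0],"fingers": 1},
  {"dp": [-7,0,0],"dr": [0,0,0],"fingers": 1},
  {"dp": [-7,0,0],"dr": [0,0,0],"fingers": 1},
])

```text
time_s: 10.6
tool_pos: [0.6164, -0.0541, 0.1045]
tool_rot: [180.0, 0.0, 106.6]
force: [-0.0, -0.1, -2.3]
grip_width: 0.0163
grasp_force: 15.0
```

Request:
step_arm([
  {"dp": [-5,0,0],"dr": [0,0,0],"fingers": 1},
  {"dp": [-5,0,0],"dr": [0,0,0],"fingers": 1},
  {"dp": [-5,0,0],"dr": [0,0,0],"fingers": 1},
  {"dp": [-5,0,0],"dr": [0,0,0],"fingers": 1},
  {"dp": [0,0,0],"dr": [0,0,0],"fingers": 1},
])

```text
time_s: 11.22
tool_pos: [0.6221, -0.0735, 0.1045]
tool_rot: [-180.0, 0.0, 106.6]
force: [0.6, -0.3, -2.1]
grip_width: 0.0162
grasp_force: 15.0
```

```bash
cat > st.py <<'E'
from h import *
D=np.array([.634,-.113]); h=np.radians(-73.5); ux=np.array([np.cos(h),np.sin(h)]); uy=np.array([-ux[1],ux[0]])
o=env.get_obs(); p=o["tool_pos"][:2]; f=o["force"][:2]
print(o["time_s"],"dock x,y",(p-D)@ux-.024,(p-D)@uy,"F along",f@ux,f@uy,o["force"][2],o["wrist_torque"],"yaw",o["tool_rot"])
E
python3 st.py
```

```text
11.225 dock x,y -0.06521873537318523 -0.00021113057321744686 F along 0.43874617343622496 0.5466078858756862 -2.101724901086305 [-0.02752567 -0.15787676  0.01923658] yaw [-1.79994742e+02  1.87641631e-02  1.06567227e+02]
```

Request:
step_arm([
  {"dp": [-3,0,0],"dr": [0,0,0],"fingers": 1},
  {"dp": [-3,0,0],"dr": [0,0,0],"fingers": 1},
  {"dp": [-3,0,0],"dr": [0,0,0],"fingers": 1},
  {"dp": [-3,0,0],"dr": [0,0,0],"fingers": 1},
  {"dp": [-1,0,0],"dr": [0,0,0],"fingers": 1},
])

```text
time_s: 11.85
tool_pos: [0.6258, -0.0856, 0.1045]
tool_rot: [-180.0, 0.0, 106.6]
force: [0.9, -0.1, -3.2]
grip_width: 0.0167
grasp_force: 15.0
```

Request:
step_arm([
  {"dp": [-1,0,0],"dr": [0,0,0],"fingers": 1},
  {"dp": [-1,0,0],"dr": [0,0,0],"fingers": 1},
  {"dp": [-1,0,0],"dr": [0,0,0],"fingers": 1},
  {"dp": [-1,0,0],"dr": [0,0,0],"fingers": 1},
  {"dp": [0,0,0],"dr": [0,0,0],"fingers": 1},
])

```text
time_s: 12.48
tool_pos: [0.6267, -0.0879, 0.1047]
tool_rot: [-180.0, -0.1, 106.7]
force: [-1.3, 3.5, -0.2]
grip_width: 0.0164
grasp_force: 15.0
```

```bash
python3 st.py
```

```text
12.475 dock x,y -0.05015354678673716 0.00013858516138009157 F along -3.7129186353560275 -0.2748065857551003 -0.16392584697061618 [ 0.89446193  0.33683172 -0.11006924] yaw [-1.79995615e+02 -8.04298484e-02  1.06655886e+02]
```

Request:
step_arm([
  {"dp": [-1,0,0],"dr": [0,0,0],"fingers": 1},
  {"dp": [0,0,1],"dr": [0,0,0],"fingers": 1},
  {"dp": [0,0,0],"dr": [0,0,0],"fingers": 0.85},
  {"dp": [0,0,0],"dr": [0,0,0],"fingers": 0.7},
  {"dp": [0,0,0],"dr": [0,0,0],"fingers": 0.6},
])

```text
time_s: 13.1
tool_pos: [0.6276, -0.0917, 0.1036]
tool_rot: [180.0, 0.1, 106.6]
force: [-0.0, -0.3, -0.7]
grip_width: 0.0287
grasp_force: 0.0
```

Request:
step_arm([
  {"dp": [0,0,-20],"dr": [0,0,0],"fingers": 0.6},
  {"dp": [0,0,-25],"dr": [0,0,0],"fingers": 0.6},
  {"dp": [30,0,-15],"dr": [0,0,0],"fingers": 0.8},
  {"dp": [50,0,0],"dr": [0,0,0],"fingers": 1},
  {"dp": [50,0,0],"dr": [0,0,0],"fingers": 1},
])

```text
time_s: 13.72
tool_pos: [0.5894, 0.0372, 0.1649]
tool_rot: [179.9, 0.0, 106.6]
force: [0.6, 0.1, 0.2]
grip_width: 0.0126
grasp_force: 0.0
```

```bash
cat > m.py <<'E'
from h import *
import sys
D=np.array([.634,-.113]); h=np.radians(-73.5); ux=np.array([np.cos(h),np.sin(h)]); uy=np.array([-ux[1],ux[0]])
for n in sys.argv[1:]:
    im=save(n,n+"_m.png"); c=proj(n,[*(D-.046*ux),.096]).astype(int); r=35
    m=np.zeros(im.shape[:2],np.uint8); s=(slice(c[1]-r,c[1]+r),slice(c[0]-r,c[0]+r)); m[s]=(im[s].max(2)<75)
    m=cv2.morphologyEx(m,cv2.MORPH_OPEN,np.ones((3,3)))
    k=max(cv2.findContours(m,0,1)[0],key=cv2.contourArea); print(n,"rect",cv2.minAreaRect(k),"pred centre",c)
    P=np.array([ray(n,*q,.096)[:2] for q in k[:,0]])-D; print("dock x",(P@ux).min(),(P@ux).max(),"y",(P@uy).min(),(P@uy).max())
    for row in range(c[1]-24,c[1]+26,3): print("".join("#" if v<60 else "+" if v<90 else "." if v<150 else " " for v in im[row,c[0]-40:c[0]+40].max(1)))
E
python3 m.py top; python3 st.py
```

```text
top rect ((386.0, 183.5), (69.0, 66.0), 90.0) pred centre [388 184]
dock x -0.14950542939841882 0.014848596006254837 y -0.0959853860326605 0.10292259201355194
##+++++++++++++++++++++++++++++++++++++++++#####+++++++++++++...................
###+++++++++++++++++++++++++++++++++++++++++#####+++++++++++++..................
###++++++++++++++++++++++++++++++++++++++++++#####+++++++++++++.................
+###+++++++++++++++++++++++++++++++++++++++++######++++++++++++.................
++##+++++++++++++++++++++++++++++++++++++++++#######++++++++++++................
++###++++++++++++++++++++++++++++++++++#+++++#######+++++++++++++...............
+++###+++++++++++++++++++++++++#+#######++++++++++###++++++++++++++.............
++++####+++++++++#+++######++#+###+++##++#+++++#+#####+++++++++++++.............
+++++####++++++++++++++++##+#++++++++##+++#++++++######+++++++++++++............
++++++#++++++++++++++++++++#+++++#+++++++##+#+++#+######+++++++++++++...........
++++++###+++++++++++++++++++++#++++++++++++##++#########++++++++++++++..........
+++++++##++++++++++++++++++++#+++#++++++++###############+++++++++++++..........
++++++++##++++++++++++++++++++++++++++++#+################+++++++++++++.........
+++++++++#####+++++###++++++++++++++#++++#################+++++++++++++.........
++++++++++############+++#+++++++++++++++++################+++++++++++++........
+++++++++++#########+#+###++++++++++++++++#+###########################+........
+++++++++++###############+++++++++++++++++############################+........
13.775 dock x,y -0.19095821072477856 5.6767712611666935e-05 F along -6.947836862321666 -0.4925009962267544 -0.24062604693145928 [0.53277981 0.09874809 0.06634833] yaw [179.91132362  -0.28562415 107.24796436]
```

Request:
step_arm([
  {"dp": [0,0,30],"dr": [0,0,0],"fingers": 1},
  {"dp": [0,0,30],"dr": [0,0,0],"fingers": 1},
  {"dp": [0,0,30],"dr": [0,0,0],"fingers": 1},
  {"dp": [0,0,30],"dr": [0,0,0],"fingers": 1},
  {"dp": [0,0,0],"dr": [0,0,0],"fingers": 1},
])

```text
time_s: 14.4
tool_pos: [0.5878, 0.0354, 0.0421]
tool_rot: [-179.8, -0.1, 106.7]
force: [-0.6, 0.6, -0.4]
grip_width: 0.0008
grasp_force: 0.0
```

Request:
step_arm([
  {"dp": [-10,0,0],"dr": [0,0,0],"fingers": 1},
  {"dp": [-10,0,0],"dr": [0,0,0],"fingers": 1},
  {"dp": [-10,0,0],"dr": [0,0,0],"fingers": 1},
  {"dp": [-10,0,0],"dr": [0,0,0],"fingers": 1},
  {"dp": [-6,0,0],"dr": [0,0,0],"fingers": 1},
])

```text
time_s: 15.02
tool_pos: [0.6034, -0.0108, 0.0436]
tool_rot: [180.0, 0.0, 106.6]
force: [-0.5, 0.4, -1.2]
grip_width: 0.0002
grasp_force: 0.0
```

```bash
python3 st.py
```

```text
15.025 dock x,y -0.13065655741989252 -0.0002995377504376873 F along -0.5411955546979595 -0.3570024783427851 -1.1662762664171997 [ 0.03967586 -0.1649718   0.00448538] yaw [1.79996274e+02 2.25632028e-02 1.06550601e+02]
```

Actual tool dock x is about −0.107. I approach contact in small steps.

Request:
step_arm([
  {"dp": [-1,0,0],"dr": [0,0,0],"fingers": 1},
  {"dp": [-1,0,0],"dr": [0,0,0],"fingers": 1},
  {"dp": [-1,0,0],"dr": [0,0,0],"fingers": 1},
  {"dp": [-1,0,0],"dr": [0,0,0],"fingers": 1},
  {"dp": [-1,0,0],"dr": [0,0,0],"fingers": 1},
])

```text
time_s: 15.65
tool_pos: [0.6044, -0.0129, 0.0437]
tool_rot: [180.0, -0.1, 106.7]
force: [-1.5, 4.3, 0.7]
grip_width: 0.0004
grasp_force: 2.4
```

Request:
step_arm([
  {"dp": [-1,0,0],"dr": [0,0,0],"fingers": 1},
  {"dp": [-1,0,0],"dr": [0,0,0],"fingers": 1},
  {"dp": [-1,0,0],"dr": [0,0,0],"fingers": 1},
  {"dp": [0,0,0],"dr": [0,0,0],"fingers": 1},
  {"dp": [0,0,0],"dr": [0,0,0],"fingers": 1},
])

```text
time_s: 16.27
tool_pos: [0.6047, -0.0128, 0.0439]
tool_rot: [180.0, -0.3, 106.8]
force: [-3.5, 8.9, 4.1]
grip_width: 0.0005
grasp_force: 4.5
```

```bash
python3 st.py
```

```text
16.275 dock x,y -0.12839064412376114 0.00034993457226424303 F along -9.545987879221403 -0.8412548779900305 4.131929506558624 [ 1.50771752  0.60092289 -0.11913205] yaw [179.99711772  -0.2606156  106.77858664]
```

Request:
step_arm([
  {"dp": [10,0,0],"dr": [0,0,0],"fingers": 1},
  {"dp": [40,0,-10],"dr": [0,0,0],"fingers": 1},
  {"dp": [30,0,-50],"dr": [0,0,0],"fingers": 1},
  {"dp": [20,0,-50],"dr": [0,0,0],"fingers": 1},
  {"dp": [30,-20,-50],"dr": [0,0,0],"fingers": 1},
])

```text
time_s: 16.9
tool_pos: [0.5498, 0.1009, 0.205]
tool_rot: [179.9, 0.1, 106.5]
force: [1.0, -0.9, 0.5]
grip_width: 0.0006
grasp_force: 0.0
```

Request:
step_arm([
  {"dp": [55,0,0],"dr": [0,0,0],"fingers": 1},
  {"dp": [55,0,0],"dr": [0,0,0],"fingers": 1},
  {"dp": [55,0,0],"dr": [0,0,0],"fingers": 1},
  {"dp": [30,0,0],"dr": [0,0,0],"fingers": 1},
  {"dp": [0,0,0],"dr": [0,0,0],"fingers": 1},
])

```text
time_s: 17.52
tool_pos: [0.4921, 0.291, 0.2037]
tool_rot: [180.0, -0.0, 106.9]
force: [0.0, -0.7, -0.3]
grip_width: 0.0004
grasp_force: 0.0
```

```bash
sed -i 's/3): print/2): print/; s/v<60/v<45/; s/v<90/v<100/;s/<75/<55/' m.py; python3 m.py top scene; python3 st.py
```

```text
top rect ((385.0302429199219, 185.671142578125), (19.058456420898438, 41.88226318359375), 79.99201965332031) pred centre [388 184]
dock x -0.10542063148176423 -0.006673196846906868 y -0.027576019517156842 0.020921357595121894
.......................... .. ..............  ........... .. ...................
... ........ ..   ............. ..  .......................... .................
..... .................. .. . ............................. ..... ....... ......
... ... ....... ... ..... .............   ..+...+++........ ....................
....... ........... ................+..   ......+++........ . ........... ......
 ... . ............... ..... .. ....+..............+.............  . ........ ..
... .. . ........ . ..........................++++##++++....... ................
     ......... ...... ..++............+++++++++++++++++++.................. ....
....... .    ...............++++++++++###++++++++++++...    .......... .........
..........  .  .. ..........+++###########++....  ..+..     .......... ..... ...
.....  .. ...   ......++###################+.      .++..     ...
[... 2851 characters left out ...]

############++..            .########################++..                       
###########++...           .+#########################+..  ...                  
########+...               .+########################+.   ....                  
#####++                    .#######################+.   .....                   
###++                    .++#####################+.   .......                   
#++                      .++####################+.   ....   .                   
17.625 dock x,y -0.44742039026899144 -0.02056498629954757 F along 0.6423481940057099 0.07152051210158793 -0.4546602453353502 [ 0.05178965 -0.15441339  0.02471162] yaw [1.79992131e+02 1.00980558e-01 1.06567691e+02]
```

The rear edge puts the origin at about dock x −0.0455. It is about 2 mm off the centre line and square to within about 2°, and the arm is clear.

```bash
python3 -c "
from cell import env; print(env.sign_off())"
```

```text
the job is handed in; nothing more can be done
None
```

The comparator was tipped up onto its base without dropping it, slid into the aluminium dock against the back stop and released, then handed in at about 18 s; my last measurements put it about 2 mm off the centre line and 2° off square, but sign-off returned no verdict and I did not re-measure the other bench items.

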